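# Valve to twelve o'clock

## Robot

A 7-joint arm with a two-finger parallel gripper is mounted at the origin on the work surface. World frame = base frame: x ahead of the robot, y to its left, z up, the work surface at z = 0. Lengths are in mm, angles in rad, forces in N, time in s.
With the tool pointing down it reaches from about 400 to 900 mm from the base axis. Payload 5.6 kg.
Tool frame: the origin (TCP) lies midway between the tips of the shut fingers; the grasp point (between the pads) lies 19 mm behind it; z points along the fingers, y is the line along which they close (so a half turn about z gives the same grasp; the last joint's range is limited). The gripper opens to 92 mm and grips with 3 to 60 N. Pads are 20 mm wide; open, the fingers measure 128 mm over their backs; the gripper's body (75 mm by 189 mm) begins 69 mm behind the grasp point.
Start: joints at [1.157, 0.468, -0.012, 1.603, 0.006, 1.071, -0.056], TCP at [235.494, -605.848, 214.592] pointing down, gripper open.
Joint ranges: [-2.53, 2.53], [-0.31, 2.02], [-1.57, 1.55], [0.28, 2.44], [-1.29, 4.43], [0.15, 1.84], [-2.92, 2.92]. Speed limits (rad/s): [2.57, 2.57, 3.14, 3.14, 3.14, 3.14, 3.14].

## Interface

Orientations are given as a rotation vector (axis times angle).
In Python, from cell import robot, grip, kin, viewer gives the robot as it stands. Calls block until the motion is done:
- robot.movep(position, orientation): joint-space move of the TCP to a pose.
- robot.servo_line(position, feed=150, rotation=None): straight line of the TCP; rotation=None keeps the orientation; feed is the mean speed in mm/s.
- robot.goto_joints(angles): joint-space move.
- grip(opening, newtons=None): opening from 0.0 (shut) to 1.0 (fully open); newtons is the grip in N (None keeps the last); returns when the fingers have stopped.
- robot.hold(seconds).
- kin.ik(position, orientation): joint angles nearest the present ones, or None.
- robot.observe(): the state.
- viewer.read_camera(name): name is "scene" or "top" or "wrist"; returns the picture (400x640x3 uint8, red, green, blue); there is no depth.
- viewer.camera_info(name): a dict with "camera_matrix" (3x3 intrinsics, pixels), "R" (3x3) and "t" (3): a world point X has camera coordinates R X + t. Camera axes: x right, y down, z forward; pixel columns grow to the right and rows downward; lengths in mm; the calibration is good to about 2 mm. A picture is of the moment at which its call begins: read the wrist's pose just before it. camera_info takes no time and is no camera call; for the wrist camera it gives the pose at the moment of the call.
A pose or a line that the arm cannot do raises robot.IKError and nothing moves.
- robot.job_done(): hands the job in; it is judged then, once.
Trained networks look in the newest picture that a camera, given by its name, has taken for a name from the list of things; names that differ only in an ending like _2 or _b are one class to them, and where a whole thing is asked for, a point or a joint stands for the part that bears it (a point fixed in the world has none). Each returns a list of dicts, best first, with "confidence" (0 to 1); they miss things now and then, are a little off and sometimes report something else, mostly with a low value. They report only what shows in the picture. A call takes as long as a camera call.
- viewer.silhouettes(name, camera): "mask" (400x640 bool, what is visible of it).
- viewer.pinpoint(name, camera): "at" ([x, y, z] in mm, in the coordinates of the camera as it stood for that picture, good to about 4 mm: a listed point, or the origin of a listed thing).
The state is a dict: "t": time; "joints": joint angles; "joint_velocities": joint speeds; "joint_torque": joint torques, N m; "tcp_pos": TCP position; "tcp_rot": TCP orientation; "contact_force": force on the tool from outside, world axes, zero at the start; "wrist_torque": the same for the moment, N m; "grip_width": opening from 0.0 (shut) to 1.0 (fully open); "grip_force": force on a finger pad.
Only numpy, scipy, OpenCV 4.12 (cv2) and the standard library are available. Lean on these libraries where they do the work, as an engineer would, in place of code of your own. Each camera call takes 0.05 s, during which the arm holds its last target. There are 200 camera calls.

## Task

Turn the wheel on the service stand by pushing its spokes round with your fingertips until the valve stem is straight up at the very top of the wheel, ready for the air line. Do not push on the valve stem itself, and leave the other things on the bench where they are; take your hand away when done.

Things in the scene. Friction and masses are not known exactly. Their poses are not given: they have to be found in the camera images.
- stand: Grey steel stand fixed to the bench, base plate 400 x 420 x 12 mm; origin under the plate's centre, z up, -x its front (towards the robot). It carries a wheel that leans back 55 deg from upright: its top is towards +x, its face looks forward and up. In stand axes the axle points out of the face along (-0.574, 0, 0.819) and 'up the slope' of the wheel is (0.819, 0, 0.574).
- hub (a point): Centre of the wheel, on the axle, mid tyre width, 165 mm above the stand's origin. In front of the hub a round bar, 18 mm thick, runs along the stand's y, its middle 50 mm out along the axle, between two 30 mm square posts at y = +-185 mm. So a finger reaches the spokes only above or below that bar, not past it. Steeply from above works well.
- wheel (a joint): Turn of the wheel, rad: 0 (or +-2 pi) = valve stem at the very top; at angle a it lies at cos(a) up the slope plus sin(a) along the stand's +y (growing = anticlockwise seen from the stand's front). Five grey spokes lie at a + 36, 108, 180, 252, 324 deg. Starts 2.1 to 4.18. Turns round and round either way with drag of 0.2 N m (2 to 4 N on a spoke) and stays where left.
- valve_tip (a point): On the wheel, near the tip of the short brass valve stem (11 mm thick, cap 13 mm): 94 mm from the axle, 12 mm out along it. The stem stands inside the rim midway between two spokes, pointing at the hub, at 116 to 83 mm radius, so a fingertip that stays within 75 mm radius passes it. Do not push it.
- spoke (a point): On the wheel, the front middle of one of its five like grey spokes: 65 mm from the axle, 22 mm out along it, 36 deg from the valve. Spokes are 12 mm wide, their front 22 mm and back 4 mm out along the axle, from the hub (27 mm radius, front 37 mm out) to the rim (110 mm radius); open between and behind. Black tyre: 155 mm outer radius, 40 mm wide (20 mm each side of the centre).
- grease_tin: Steel tin, 56 mm across, 35 mm high, on the stand's base plate in front of the wheel; origin under its centre. Leave alone.
- bearing: Steel bearing ring, 48 mm across, 14 mm high, on the stand's base plate in front of the wheel; origin under its centre. Leave alone.
- tape: Roll of paper tape lying flat, 100 mm across, 25 mm high; origin under its centre. Leave alone.
- spray: Spray can, 60 mm across, 170 mm high, upright; origin under its centre. Leave alone.
- spanner: Steel spanner lying flat along its x axis. Leave alone.
- sander: Round grey sander standing on its pad, 127 mm across, 100 mm high, with a spout along its x to 99 mm; origin under its centre. Leave alone.
- nut_tray: Dark steel tray, 90 x 120 x 30 mm; origin under its centre. Leave alone.

How it is judged (in metres and radians):
On the way, in this order (a step that is already met when the one before it is completed fails the run):
1. a finger pushes a spoke while the valve is in the wheel's lower half ((contact force between the fingers and wheel_c0 above 0.3 N or contact force between the fingers and wheel_c1 above 0.3 N or contact force between the fingers and wheel_c2 above 0.3 N or contact force between the fingers and wheel_c3 above 0.3 N or contact force between the fingers and wheel_c4 above 0.3 N) and z of valve_tip in the frame of stand below 0.17483 m), for 0.01 s.
2. a finger pushes a spoke while the valve is within about 60 deg of the top ((contact force between the fingers and wheel_c0 above 0.3 N or contact force between the fingers and wheel_c1 above 0.3 N or contact force between the fingers and wheel_c2 above 0.3 N or contact force between the fingers and wheel_c3 above 0.3 N or contact force between the fingers and wheel_c4 above 0.3 N) and z of valve_tip in the frame of stand above 0.201788 m), for 0.01 s.
At the end, for the whole second after the job is handed in: The valve stem is at the very top of the wheel within 0.12 rad (7 deg) either side, the wheel is at rest, and the other things on the bench are within 30 mm of where they stood (y of valve_tip in the frame of stand between -0.0112529 and 0.0112529 m and z of valve_tip in the frame of stand above 0.222146 m and velocity of joint wheel between -0.03 and 0.03 rad/s and distance of each of grease_tin, bearing, tape, spray, spanner, sander, nut_tray from where it was at the start of the episode below 0.03 m); the robot touches nothing.
It fails at once if the valve stem was pushed (over 3 N) (contact force between any of the arm, the fingers and wheel_c5 above 3 N or contact force between any of the arm, the fingers and wheel_c6 above 3 N).
It fails at once if another thing on the bench was lifted, carried or shifted by more than 30 mm (distance of any of grease_tin, bearing, tape, spray, spanner, sander, nut_tray from where it was at the start of the episode above 0.03 m).
It also fails if it takes over 58 s, if anything falls off the work surface, if the arm or the gripper's body presses on something with over 40 N, if the wrist force passes 120 N, or if a joint passes its speed limit or range.

## Working session

There is one attempt and no reset: what is moved stays moved. The work goes in short steps, each a Python script; the robot and the scene stay as the last script left them, time stands still between calls to the robot, and variables do not carry over. Pictures are saved under pics/ and viewed, at most 10 in all, crops included, and the job is handed in when it is done.

```bash
mkdir -p pics
cat > h.py <<'E'
from cell import robot, grip, kin, viewer
import numpy as np, cv2
from scipy.spatial.transform import Rotation as Rn
def pts(name,cam):
    i=viewer.camera_info(cam);R=np.array(i["R"]);t=np.array(i["t"])
    return [(round(d["confidence"],2),(R.T@(np.array(d["at"])-t))) for d in viewer.pinpoint(name,cam)]
def shot(cam,fn=None):
    im=viewer.read_camera(cam)
    if fn: cv2.imwrite("pics/"+fn,im[:,:,::-1])
    return im
def proj(X,cam):
    i=viewer.camera_info(cam);p=np.array(i["camera_matrix"])@(np.array(i["R"])@X+np.array(i["t"]));return p[:2]/p[2]
E
python3 - <<'E'
from h import *
np.set_printoptions(precision=1,suppress=True)
for c in("scene","top"):
    im=shot(c,c+"0.png")
    for n in("stand","hub","valve_tip","spoke","grease_tin","bearing","tape","spray","spanner","sander","nut_tray"):
        print(c,n,[(a,b.round(0)) for a,b in pts(n,c)][:6])
print(robot.observe()["t"])
E
```

```text
scene stand [(0.75, array([575.,  16.,   1.]))]
scene hub [(0.6, array([577.,  15., 162.])), (0.24, array([387., 455.,  -3.]))]
scene valve_tip [(0.57, array([496.,  44., 131.]))]
scene spoke [(0.68, array([514.,  -7., 147.])), (0.28, array([ 300., -407.,    2.]))]
scene grease_tin [(0.71, array([368., 128.,  10.]))]
scene bearing [(0.5, array([ 476., -199.,   11.])), (0.3, array([496.,  47., 129.]))]
scene tape [(0.57, array([385., 456.,  -4.]))]
scene spray [(0.69, array([539., 504.,   4.]))]
scene spanner [(0.71, array([ 298., -406.,   -0.]))]
scene sander [(0.75, array([ 423., -468.,   -0.]))]
scene nut_tray [(0.74, array([ 583., -470.,   -3.]))]
top stand [(0.62, array([580.,  13.,   3.]))]
top hub [(0.9, array([577.,  14., 169.]))]
top valve_tip [(0.98, array([496.,  37., 126.]))]
top spoke [(0.67, array([516., -12., 143.]))]
top grease_tin []
top bearing [(0.66, array([ 423., -466.,    0.])), (0.55, array([ 476., -194.,   14.])), (0.28, array([534., 501.,   0.]))]
top tape [(0.53, array([390., 457.,   1.]))]
top spray [(0.66, array([ 475., -194.,   12.])), (0.54, array([579.,  12.,   3.]))]
top spanner [(0.48, array([ 302., -403.,   -0.])), (0.23, array([ 580., -473.,   -1.]))]
top sander [(0.91, array([ 427., -470.,    0.]))]
top nut_tray [(0.96, array([ 581., -473.,   -1.]))]
1.2
```

```bash
ls; python3 -c "
import cv2,numpy as np
cv2.imwrite('pics/both0.png',cv2.resize(np.vstack([cv2.imread('pics/scene0.png'),cv2.imread('pics/top0.png')]),(480,600)))"
```

```text
h.py
pics
```

View pics/scene0.png

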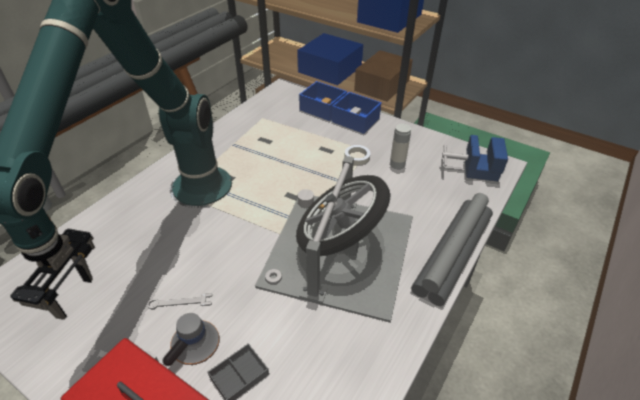

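View pics/top0.png

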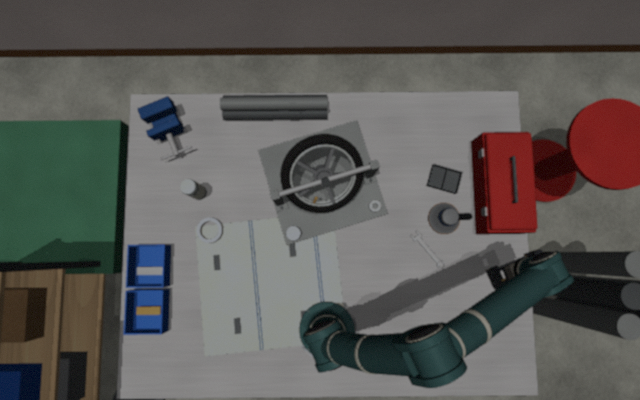

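The scene shows the stand right of the robot's mat, with the wheel at about (345,215). In the top view (up = +x, left = +y) the plate corners are near (259,150), (358,121), (387,212) and (289,243), so the stand is yawed about +18°. The brass valve is at about (316,200), low and to +y.

```bash
cat >> h.py <<'E'
def unproj(px,cam,z):
    i=viewer.camera_info(cam);K=np.array(i["camera_matrix"]);R=np.array(i["R"]);c=-R.T@np.array(i["t"])
    d=R.T@np.linalg.inv(K)@np.array([px[0],px[1],1.]);return c+d*(z-c[2])/d[2]
E
python3 - <<'E'
from h import *
shot("top")
s=viewer.silhouettes("stand","top"); m=np.array(s[0]["mask"]).astype(np.uint8); print(s[0]["confidence"],m.sum())
cs,_=cv2.findContours(m,cv2.RETR_EXTERNAL,cv2.CHAIN_APPROX_NONE);c=max(cs,key=cv2.contourArea)
W=np.array([unproj(p,"top",12)[:2] for p in c[:,0]],np.float32)
r=cv2.minAreaRect(W);print(r);print(cv2.boxPoints(r).round())
C=np.array([unproj(p,"top",12)[:2] for p in [(259,150),(358,121),(387,212),(289,243)]]);print(C.round(),C.mean(0))
q=robot.observe()["tcp_pos"];print(robot.observe()["tcp_rot"])
robot.servo_line([q[0],q[1],420],feed=200)
E
```

```text
0.7 10301
((581.3562622070312, 3.4666748046875), (404.24749755859375, 446.5311279296875), 17.09705352783203)
[[ 323.  157.]
 [ 454. -269.]
 [ 840. -151.]
 [ 709.  276.]]
[[ 706.  264.]
 [ 823. -136.]
 [ 451. -244.]
 [ 332.  143.]] [577.87977094   6.72759836]
[ 3.08771749e+00  5.78942158e-01 -6.45043926e-05]
```

```bash
cat >> h.py <<'E'
PSI=np.radians(17.0); H=np.array([577.,14.,165.])
RS=Rn.from_euler('z',PSI).as_matrix()
def tool(sgn):
    y=sgn*RS[:,1]; z=np.array([0,0,-1.]); return Rn.from_matrix(np.c_[np.cross(y,z),y,z]).as_rotvec()
def wp(r,deg,n,H=H):  # point on wheel -> world
    a=np.radians(deg); return H+RS@(r*np.cos(a)*np.array([.819,0,.574])+r*np.sin(a)*np.array([0,1,0])+n*np.array([-.574,0,.819]))
def ang(X,H=H):
    d=RS.T@(np.array(X)-H); u=d@[.819,0,.574]; return np.degrees(np.arctan2(d[1],u)).round(1),np.hypot(u,d[1]).round(1),(d@[-.574,0,.819]).round(1)
E
python3 - <<'E'
from h import *
for s in(1,-1):
    print(s,kin.ik(H+[0,0,330],tool(s)), [kin.ik(wp(65,d,4),tool(s)) is not None for d in(70,0,-70)])
q=[kin.ik(H+[0,0,330],tool(s)) for s in (1,-1)]
j=np.array(robot.observe()["joints"]); s=min((1,-1),key=lambda s:np.abs(np.array(q[(1-s)//2])-j).sum() if q[(1-s)//2] is not None else 99)
print("use",s); robot.movep(H+[0,0,330],tool(s))
shot("wrist","w1.png")
for n in("hub","valve_tip","spoke","stand"):
    for c,X in pts(n,"wrist"): print(n,c,X.round(1),ang(X))
print(robot.observe()["t"])
E
```

```text
1 [ 0.53195966  0.30503497 -0.82931548  1.31080584  0.22360877  1.62000224
  1.60491205] [True, True, True]
-1 [ 0.43407884  0.27349205 -0.68075726  1.31676436  0.17095272  1.6096203
 -1.49562082] [True, True, True]
use -1
hub 0.96 [575.8  11.7 166.2] (np.float64(-114.1), np.float64(2.0), np.float64(2.0))
valve_tip 0.68 [494.5  37.6 128.6] (np.float64(149.7), np.float64(92.5), np.float64(11.5))
valve_tip 0.58 [ 5.376e+02  5.051e+02 -1.000e-01] (np.float64(91.0), np.float64(481.3), np.float64(-196.0))
spoke 0.95 [513.9 -17.  148.7] (np.float64(-170.3), np.float64(67.1), np.float64(26.5))
stand 0.85 [575.1  13.7   0. ] (np.float64(179.8), np.float64(96.3), np.float64(-134.0))
stand 0.6 [ 584.9 -475.6    2.6] (np.float64(-113.5), np.float64(512.9), np.float64(-55.2))
5.25
```

View pics/w1.png

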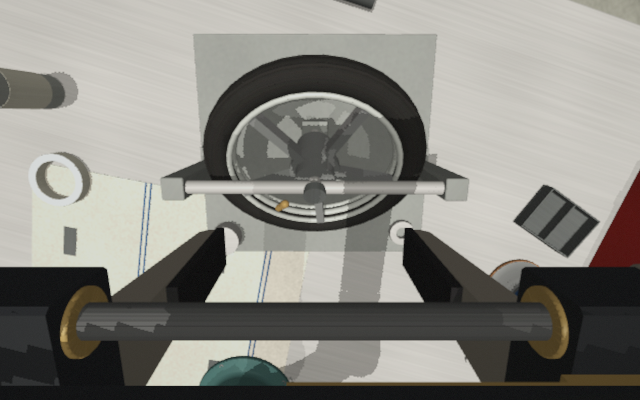

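The bar and plate edges are level in the wrist view, which confirms the yaw. The valve is at (282,206), about 148° round. The two upper spokes at (270,115) and (345,120) match 40° and -32°.

```bash
sed -i 's/H=np.array(\[577.,14.,165.\])/H=np.array([576.5,13.5,165.])/' h.py
cat >> h.py <<'E'
rot=tool(-1)
def st(): 
    o=robot.observe(); return round(o["t"],2), np.round(RS.T@np.array(o["contact_force"]),1)
def arc(r,a0,a1,n,step=8,feed=80):
    for d in np.linspace(a0,a1,max(2,int(abs(a1-a0)/step)+1))[1:]:
        robot.servo_line(wp(r,d,n),feed=feed); print(int(d),*st())
        if np.linalg.norm(st()[1])>25: print("FORCE"); break
E
python3 - <<'E'
from h import *
i=viewer.camera_info("wrist");c=-np.array(i["R"]).T@np.array(i["t"]);print("cam rel",RS.T@(c-np.array(robot.observe()["tcp_pos"])))
grip(0.0)
p=wp(64,71,4); robot.movep(p+[0,0,110],rot); print(st())
for h in(60,30,15,0):
    robot.servo_line(p+[0,0,h],feed=100); print(h,st())
    if np.linalg.norm(st()[1])>6: break
E
```

```text
cam rel [ 66.89610272  -0.58928892 170.10577741]
(7.47, array([0.3, 0.4, 0.8]))
60 (8.12, array([-0.6,  0.1,  0.7]))
30 (8.57, array([ 0.2, -0.2,  0.3]))
15 (8.87, array([-0.2, -0.7,  0.6]))
0 (9.17, array([0.5, 0. , 0.7]))
```

Run:
```python
from h import *
arc(64,71,-60,4)
shot("wrist","w2.png");shot("scene");
for n,c in(("valve_tip","wrist"),("hub","wrist"),("valve_tip","scene"),("spoke","wrist")):
    for k,X in pts(n,c)[:2]: print(n,c,k,X.round(1),ang(X))
```

```text
62 9.43 [-0.1 -0.6 -0.4]
54 9.7 [-0.7  0.4 -0.2]
46 9.97 [0.1 0.5 0.5]
38 10.23 [-0.9  0.  -0.9]
30 10.5 [ 0.1  0.3 -0.5]
21 10.77 [-0.2  0.2 -0.2]
13 11.03 [-0.5  0.4 -1. ]
5 11.3 [ 0.1 -1.   0.1]
-2 11.57 [ 0.6 -0.3  0.4]
-10 11.83 [-0.1 -0.  -0.7]
-19 12.1 [ 0.7 -0.4 -0.6]
-27 12.37 [ 0.7 -0.2 -0.3]
-35 12.63 [-1.4  0.6 -0.1]
-43 12.9 [-0.1  0.2 -0.5]
-51 13.17 [ 0.2 -0.4 -0.5]
-60 13.43 [ 0.5 -0.2 -1. ]
valve_tip wrist 0.74 [620.2  76.3 221.3] (np.float64(30.1), np.float64(94.3), np.float64(11.6))
valve_tip wrist 0.73 [576.5  12.4   2.2] (np.float64(-179.4), np.float64(93.7), np.float64(-133.2))
valve_tip scene 0.61 [621.2  84.1 220.3] (np.float64(33.1), np.float64(99.8), np.float64(8.9))
spoke wrist 0.9 [567.7  70.1 199.2] (np.float64(65.1), np.float64(62.5), np.float64(23.4))
```

View pics/w2.png

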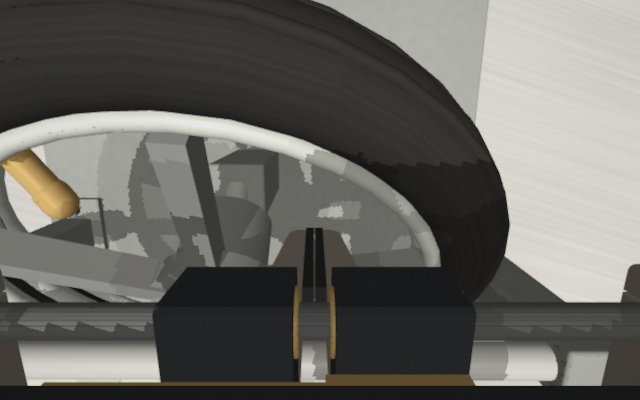

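The picture shows the finger behind the right-hand spoke and the valve at (45,190), upper left, about 31° from the top. I'll push a bit further, then finish on the other spoke.

Run:
```python
from h import *
arc(64,-60,-79,4,feed=50)
arc(64,-79,-70,4)   # back off the spoke
robot.servo_line(wp(64,-70,4)+[0,0,110],feed=150)
robot.servo_line(wp(64,0,4)+[0,0,110],feed=150)
shot("wrist","w3.png");shot("scene");shot("top")
for n,c in(("valve_tip","wrist"),("hub","wrist"),("valve_tip","scene"),("valve_tip","top"),("spoke","wrist")):
    for k,X in pts(n,c)[:2]: print(n,c,k,X.round(1),ang(X))
print(st())
```

```text
-69 14.09 [-0.6  1.  -0.1]
-79 14.45 [ 0.3 -0.7  0. ]
-70 14.72 [ 0.  -0.3 -0.6]
valve_tip wrist 0.78 [639.   48.  230.9] (np.float64(8.8), np.float64(96.2), np.float64(13.8))
hub wrist 0.66 [575.2  11.6 163.6] (np.float64(-147.9), np.float64(2.7), np.float64(-0.1))
valve_tip scene 0.78 [638.1  57.6 226.8] (np.float64(14.4), np.float64(97.3), np.float64(9.4))
valve_tip top 0.94 [638.6  52.9 226.4] (np.float64(11.8), np.float64(95.3), np.float64(9.6))
spoke wrist 0.67 [583.2  61.9 210.2] (np.float64(46.1), np.float64(61.6), np.float64(25.2))
(16.65, array([ 0.3, -0.4,  0. ]))
```

View pics/w3.png

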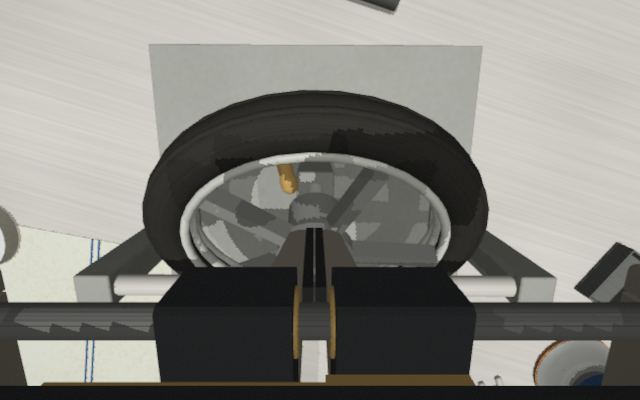

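The valve at (287,180) is still a little left of top, with about 11° left to turn. The next push is on the left spoke at 47°.

```bash
cat >> h.py <<'E'
def look():
    shot("wrist");shot("scene");shot("top");b=[]
    for c in("wrist","scene","top"):
        for k,X in pts("valve_tip",c):
            a=ang(X)
            if 80<a[1]<108 and abs(a[2]-12)<15: b.append(a[0]); break
    print("valve",b,st())
E
python3 - <<'E'
from h import *
p=wp(64,78,4); robot.servo_line(p+[0,0,110],feed=150)
for h in(50,25,0):
    robot.servo_line(p+[0,0,h],feed=100); print(h,st())
    if np.linalg.norm(st()[1])>8: break
look()
arc(64,78,64,4,step=5,feed=50); look()
E
```

```text
50 (18.08, array([-0.3,  0.2,  0.1]))
25 (18.48, array([ 0.3, -0. ,  0.5]))
0 (18.88, array([-1.8,  1.7, -1.7]))
valve [np.float64(11.3), np.float64(14.3)] (19.18, array([-1.7,  1. , -1. ]))
71 19.49 [-0.3  0.7 -0.8]
64 19.8 [ 0.1 -0.4 -0.3]
valve [np.float64(-4.1), np.float64(0.7), np.float64(-1.6)] (20.1, array([-0.7, -0.8, -0.5]))
```

Run:
```python
from h import *
arc(64,64,72,4,feed=50)
robot.servo_line(wp(64,72,4)+[0,0,110],feed=120)
robot.servo_line(wp(64,0,4)+[0,0,150],feed=150)
shot("wrist","w4.png");look();look()
shot("wrist")
print([(k,X.round(1),ang(X)) for k,X in pts("hub","wrist")+pts("spoke","wrist")])
```

```text
72 20.43 [ 0.2  0.5 -0.4]
valve [np.float64(-3.3), np.float64(2.6), np.float64(-2.7)] (22.63, array([ 0.1, -0.4, -0. ]))
valve [np.float64(-4.8), np.float64(0.3), np.float64(-3.5)] (22.93, array([ 0.5, -0.1, -0.5]))
[(0.97, array([579.3,  15.4, 164.9]), (np.float64(22.3), np.float64(2.8), np.float64(-1.9))), (0.96, array([592.9,  54. , 217.2]), (np.float64(32.9), np.float64(62.6), np.float64(26.9)))]
```

View pics/w4.png

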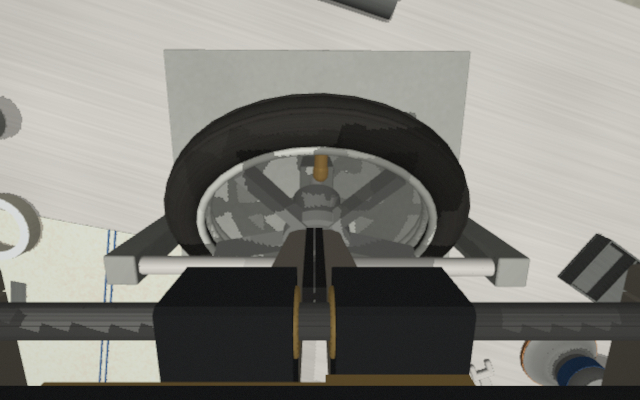

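The valve at (320,165) sits against a wheel centre column of about 317. That is about 2° off the top, inside the 7° tolerance, and the hand is clear, so I'm handing in.

```bash
python3 -c "
from h import *
robot.servo_line(wp(64,0,4)+[0,0,220],feed=150); print(robot.job_done())"
```

```text
the job is handed in; nothing more can be done
None
```

The valve stem is at the top of the wheel, about 2° off by the camera against the 7° allowed; I pushed only spokes, lifted the hand clear and handed the job in, though no verdict came back and I did not re-measure the other things on the bench.

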